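# Get the heart mould out of its slide-lid box

### The job

Get the plaster heart mould ready for the next press: open its wooden box by raising the lid a little so that it clears the lip at the open end and sliding it right out of its grooves, and lay the lid flat on the bench, handle up, clear of the box. Then lift the mould out and set it, hollows up, in the middle of the round grey bat. Plaster chips, so drop nothing; leave the box standing where it is, and do not disturb the other things on the bench.

Things in the scene. Friction and masses are not known exactly. Their poses are not given: they have to be found in the camera images.
- mould_box: Loose hardwood box, about 1 kg, 190 long (its x) x 140 wide (its y) x 86 high, on the bench; origin under its centre, z up. Its +x end, with the pale lip, is where the lid slides out, roughly to the robot's right; the -x end is closed to full height. Sides 14 thick, ends 12. (Sizes in mm.)
- box_in (a point): Centre of the box's inner floor, 14 above the bench. Inside, the box is 166 long x 112 wide. Two cleats on the floor, 5 high and 6 wide, centred 29.5 to either side of the middle line, keep the mould central. (Sizes in mm.)
- groove (a point): Middle of the groove floor along one side wall (box's +y side), 62 above the bench. Each side wall has such a groove, 62 to 79 above the bench and 7.5 deep, under a rail 7 thick (79 to 86); the rails are 112 apart. The lid's edges lie in the grooves with 10 of free height and about 2 of play to either side. (Sizes in mm.)
- lip (a point): Middle of the top edge of the pale end lip at the box's +x end: 91.5 from the box's centre, 68 above the bench, 7 thick. It stands 6 above the groove floor: the closed lid lies behind it and cannot be pulled out until it is raised by more than 6 (at most 10, where it meets the rails). Nothing of the box stands above the lip between the rails at this end. (Sizes in mm.)
- lid_panel (a point): Centre of the lid's plywood panel, half-way up: 167 long (its x, as the box's x when closed) x 123 wide x 7 thick, z up; lid 0.11 kg. Closed, it lies about 2.5 ahead (+x) of the box's centre, 65.5 above the bench; its rear edge leaves the box after about 176 of sliding. Lying flat on the bench this point is 3.5 high. (Sizes in mm.)
- lid_handle (a point): Centre of the lid's handle: an upright dark wooden strip across the lid, 16 thick (along the lid's x), 70 long (along its y), 24 high, on top of the panel, 55.5 from its centre towards +x. This point is 12 above the panel's top face and 19 above its underside; closed, 81 above the bench, the strip's top at 93. (Sizes in mm.)
- mould_center (a point): Centre of the white plaster press mould, a block 140 long (its x) x 48 wide (its y) x 40 high, z up, about 0.28 kg, with three heart-shaped hollows in its top and flat sides. It lies along the box's length on its floor (this point 34 above the bench), out of sight until the lid is off. (Sizes in mm.)
- bat_top (a point): Centre of the top face of the round grey plastic bat, 220 in diameter, 12 thick (this point 12 above the bench), fixed to the bench. It is either on the robot's left beyond the box's closed end, or on the robot's right beyond where the lid comes out; the ware board is at the other place. (Sizes in mm.)
- ware_board: Plywood board 140 (x) x 190 (y) x 12 thick, fixed to the bench, with the two clay hearts drying on it; origin under its centre. (Sizes in mm.)
- heart_a: Loose clay heart, 72 wide and 30 thick, lying on the ware board; origin under its centre. To be left alone. (Sizes in mm.)
- heart_b: Loose clay heart, 60 wide and 26 thick, lying on the ware board; origin under its centre. To be left alone. (Sizes in mm.)
- knife: Loose fettling knife, 200 long (its x) x 19 wide x 14 high, lying on the bench beyond the box; origin under its middle. To be left alone. (Sizes in mm.)
- slip_jar: Loose amber jar with white cap, 72 in diameter, 95 high, standing on the bench beyond the box; origin under its centre. To be left alone. (Sizes in mm.)
Not all that is in view belongs to the job. Of the things shaped like the mould_box, the wooden one is meant.

How it is judged:
On the way, in this order (a step that is already met when the one before it is completed fails the run):
1. the lid is over the lip and on its way out in the grooves: between 20 and 170 mm drawn out of the box, still between the rails and raised clear of the lip at its outer end (x of lid_panel in the frame of mould_box between 0.0225 and 0.1725 m and z of lid_handle in the frame of mould_box above 0.084 m and z of lid_panel in the frame of mould_box below 0.085 m), for 0.1 s.
2. the lid lies flat on the bench, handle up, clear of the box and let go (height (world z) of lid_panel below 0.008 m and angle between lid_panel's own z axis and vertical below 0.06 rad and contact force between lid and mould_box below 0.05 N and contact force between lid and the fingers below 0.05 N and linear speed of lid below 0.02 m/s), for 0.2 s.
At the end, for the whole second after the job is handed in: The lid lies flat on the bench (within 3 degrees, handle up), not touching the box, at rest; the mould rests flat on the bat, hollows up, its centre within 30 mm of the bat's centre, at rest; the box stands upright within 30 mm of where it was (height (world z) of lid_panel below 0.008 m and angle between each of lid_panel, mould_center's own z axis and vertical below 0.06 rad and linear speed of each of lid, mould below 0.02 m/s and contact force between lid and mould_box below 0.05 N and horizontal distance between mould_center and bat_top below 0.03 m and z of mould_center in the frame of bat_top between 0.016 and 0.024 m and distance of mould_box from where it was at the start of the episode below 0.03 m and angle between mould_box's own z axis and vertical below 0.05 rad).
It fails at once if the mould is dropped (falls faster than 0.6 m/s, as from 2 cm, while not held) (linear speed of mould above 0.6 m/s and contact force between mould and the fingers below 0.05 N).
It fails at once if the lid is dropped (falls faster than 0.6 m/s, as from 2 cm, while not held) (linear speed of lid above 0.6 m/s and contact force between lid and the fingers below 0.05 N).
It fails at once if the box is tipped by more than 10 degrees or dragged more than 50 mm (angle between mould_box's own z axis and vertical above 0.175 rad or distance of mould_box from where it was at the start of the episode above 0.05 m).
It fails at once if a clay heart, the knife or the jar is moved by more than 25 mm (distance of any of heart_a, heart_b, knife, slip_jar from where it was at the start of the episode above 0.025 m).
It also fails if it takes over 66 s, if anything falls off the work surface, if the arm or the gripper's body presses on something with over 40 N, if the wrist force passes 120 N, or if a joint passes its speed limit or range.

### The arm

A 6-joint arm with a two-finger parallel gripper is mounted at the origin on the work surface. World frame = base frame: x ahead of the robot, y to its left, z up, the work surface at z = 0. Lengths are in m, angles in rad, forces in N, time in s.
With the tool pointing down it reaches from about 0.25 to 0.775 m from the base axis. Payload 4 kg.
Tool frame: the origin (TCP) lies on the mounting face of the last link; the fingertips stand 199 mm ahead of it and the grasp point (between the pads) lies 180 mm ahead of it; z points along the fingers, x is the direction in which the jaws open and shut, and the axes are right-handed (so a half turn about z gives the same grasp; the last joint's range is limited). The gripper opens to 94 mm and grips with 3 to 60 N. Pads are 16 mm wide; open, the fingers measure 119 mm over their backs; the gripper's body (75 mm by 177 mm) begins 78 mm behind the grasp point.
Start: joints at [-1.401, 0.087, 1.371, -0, 1.684, -0.103], TCP at [0.148, -0.53, 0.405] pointing down, gripper open.
Joint ranges: [-3.1, 3.1], [-0.76, 2.03], [0.27, 2.55], [-1.08, 4.22], [0.17, 2.65], [-2.57, 2.57]. Speed limits (rad/s): [2.79, 2.79, 3.14, 3.14, 3.14, 3.14].

### API

Orientations are given as a unit quaternion [w, x, y, z].
In Python, from station import arm, viewer, job gives the robot as it stands.
- The arm moves only by the shell command python3 -m crank 'ROWS' [FORCE]. ROWS is text: rows parted by semicolons, each of 7 numbers parted by spaces: the opening, from 0 (shut) to 1 (fully open), then the shift along the tool's x, y, z in mm, then the turn, a rotation vector about the tool's x, y, z in degrees. In form: grip tx ty tz ax ay az; .... A call has 1 to 8 rows; each row is the pose to reach, as a shift and turn from the pose measured when the call began, along the tool's axes at that moment; what a row does not reach only later rows make up. A row lasts 1/10 s, in which the tool goes at most 50 mm and 8.59 degrees, less where a joint would pass 70% of its speed; a pose out of reach is approached as far as the arm can. A call with a gripper value outside its range is refused whole. The fingers move at their own pace and stop on an object; FORCE is the grip in N (left out, the last holds). Time passes only in rows, so rows that repeat a pose let the fingers close. It gives the time, the measured TCP pose, the force and the opening at its end, in the units of the state.
- arm.get_obs(): the state, without advancing time (a new reading comes with each control period).
- viewer.get_image(name): name is "scene" or "top"; returns the picture (400x640x3 uint8, red, green, blue); there is no depth.
- viewer.get_calibration(name): a dict with "fx", "fy", "cx", "cy" (pixels), "world_from_camera" (4x4, takes a point from camera to world coordinates). Camera axes: x right, y up, looking along -z (the intrinsics and any distortion apply to the point x, -y, -z); pixel columns grow to the right and rows downward; lengths in m; the calibration is good to about 2 mm. A picture is of the moment at which its call begins. get_calibration takes no time and is no camera call.
- job.sign_off(): hands the job in, once; it reports no verdict.
The state is a dict: "time": time; "qpos": joint angles; "joint_vel": joint speeds; "joint_torque": joint torques, N m; "eef_pos": TCP position; "ee_rot": TCP orientation; "wrist_force": force on the tool from outside, world axes, zero at the start; "ft_torque": the same for the moment, N m; "finger_gap": finger opening in m.
Only numpy, scipy, OpenCV 4.12 (cv2) and the standard library are available. Lean on these libraries where they do the work, as an engineer would, in place of code of your own. Each camera call takes 0.05 s, during which the arm holds its last target. There are 200 camera calls.

## Working session

There is one attempt and no reset: what is moved stays moved. The work goes in short steps, Python scripts to look and compute and a shell command to move; the robot and the scene stay as the last step left them, time stands still between calls to the robot, and variables do not carry over. Pictures are saved under pics/ and viewed, about 8 in all and at most 12, crops included, and the job is handed in when it is done.

```bash
mkdir -p pics; ls; python3 - <<'E'
from station import arm, viewer, job
import cv2
o=arm.get_obs(); print(o)
for n in("scene","top"):
    im=viewer.get_image(n); cv2.imwrite(f"pics/{n}0.png",im[:,:,::-1]); print(n,viewer.get_calibration(n))
E
```

```text
pics
{'time': 0.0, 'qpos': array([-1.40109085e+00,  8.79187647e-02,  1.37222832e+00, -4.80386151e-05,
        1.68357098e+00, -1.03088474e-01]), 'joint_vel': array([-0.0002616 ,  0.00078217,  0.00082802, -0.00105871, -0.00037039,
       -0.00021316]), 'joint_torque': array([ 1.24200204e-03, -3.40173912e+01, -3.02429688e+01,  7.18169357e-02,
        3.28153709e-02, -1.71252500e-04]), 'eef_pos': array([ 0.14815801, -0.52955053,  0.40353667]), 'ee_rot': array([-7.08574835e-04,  7.96685801e-01, -6.04392757e-01, -7.92362745e-04]), 'wrist_force': array([ 0.42510872, -0.24938975,  0.43494061]), 'ft_torque': array([-0.01918197,  0.01821556,  0.00553126]), 'finger_gap': 0.09422883827428108}
scene {'fx': 388.6450510306425, 'fy': 388.6450510306425, 'cx': 325.4430178455074, 'cy': 198.64617366153203, 'world_from_camera': array([[-0.7475479 , -0.52757213,  0.40353411,  0.9750355 ],
       [ 0.66410472, -0.58296769,  0.4680957 ,  0.60703304],
       [-0.0117069 ,  0.61791287,  0.78615942,  1.09592028],
       [ 0.        ,  0.        ,  0.        ,  1.        ]])}
top {'fx': 511.1948806842893, 'fy': 511.1948806842893, 'cx': 313.84645579547197, 'cy': 207.6665707192412, 'world_from_camera': array([[ 1.20078655e-02,  9.94559790e-01, -1.03472873e-01,
         3.05934205e-01],
       [-9.99923697e-01,  1.22435050e-02,  1.64244433e-03,
         3.57444106e-02],
       [ 2.90037971e-03,  1.03445255e-01,  9.94630920e-01,
         1.66754669e+00],
       [ 0.00000000e+00,  0.00000000e+00,  0.00000000e+00,
         1.00000000e+00]])}
```

View pics/top0.png

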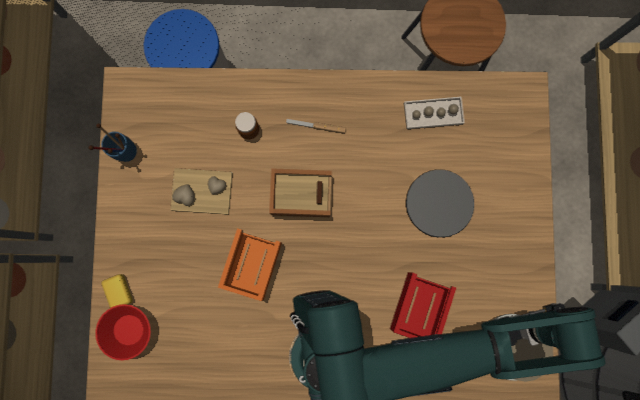

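View pics/scene0.png

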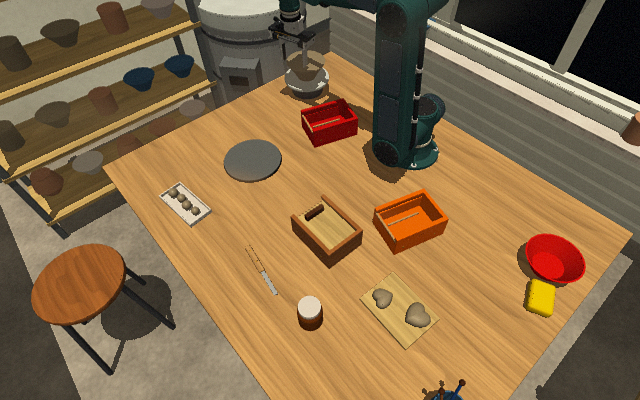

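Top view: the box-shaped candidates are wooden (301,193), orange (252,265) and red (422,307). The wooden one, with lid and dark handle at (320,192), fits. The bat is at (440,203), to the right, and the ware board is at (201,191), to the left. I'll confirm in an enlarged crop.

```bash
cat > h.py <<'E'
import numpy as np
from station import viewer,arm
from scipy.spatial.transform import Rotation as R
def px(name,u,v,z):
    c=viewer.get_calibration(name);T=c["world_from_camera"]
    d=T[:3,:3]@np.array([(u-c["cx"])/c["fx"],-(v-c["cy"])/c["fy"],-1]);o=T[:3,3]
    return o+d*(z-o[2])/d[2]
def proj(name,p):
    c=viewer.get_calibration(name);T=c["world_from_camera"]
    q=T[:3,:3].T@(np.array(p)-T[:3,3]);return np.array([c["cx"]+c["fx"]*q[0]/-q[2],c["cy"]+c["fy"]*q[1]/q[2]])
def tool():
    o=arm.get_obs();r=R.from_quat(np.roll(o["ee_rot"],-1));return o["eef_pos"],r,o
def go(grasp,yaw):
    "shift mm / turn deg to bring grasp point to `grasp`, pointing down, tool x at yaw deg (mod 180)"
    p,r,o=tool();best=None
    for k in(0,180,-180):
        a=np.radians(yaw+k);X=np.array([np.cos(a),np.sin(a),0]);Z=np.array([0,0,-1.])
        t=R.from_matrix(np.c_[X,np.cross(Z,X),Z]);rv=np.degrees((r.inv()*t).as_rotvec())
        if best is None or np.linalg.norm(rv)<np.linalg.norm(best):best=rv
    tp=np.array(grasp)+[0,0,.18]
    print("t",o["time"],"shift",np.round(r.inv().apply(tp-p)*1000,1),"turn",np.round(best,2),"q",np.round(o["qpos"],2),"F",np.round(o["wrist_force"],1),"gap",round(o["finger_gap"],4),"grasp",np.round(p+r.apply([0,0,.18]),4))
E
python3 - <<'E'
import cv2,numpy as np
a=cv2.imread("pics/top0.png")[155:230,255:345]; b=cv2.imread("pics/scene0.png")[185:275,280:370]
a=cv2.resize(a,(480,400),interpolation=cv2.INTER_CUBIC)
b=cv2.resize(b,(400,400),interpolation=cv2.INTER_CUBIC)
a=cv2.resize(a,(400,333))
c=np.zeros((400,800,3),np.uint8);c[:333,:400]=a;c[:,400:]=b
cv2.imwrite("pics/crop1.png",c)
from h import *
im=cv2.imread("pics/top0.png")
# bat outline
g=im.astype(int);m=((g.max(2)-g.min(2)<18)&(g.mean(2)<120)).astype(np.uint8);m[:150]=0;m[260:]=0;m[:,:380]=0;m[:,500:]=0
n,l,s,ce=cv2.connectedComponentsWithStats(m);i=1+s[1:,4].argmax();print(s[i],ce[i],px("top",*ce[i],.012))
print(px("top",301,193,.086),px("top",320,192,.093))
E
```

```text
[ 406  170   68   67 3587] [439.64427098 203.18678561] [ 0.49790141 -0.37705781  0.012     ]
[0.51596881 0.07375815 0.086     ] [0.51890328 0.01461568 0.093     ]
```

View pics/crop1.png

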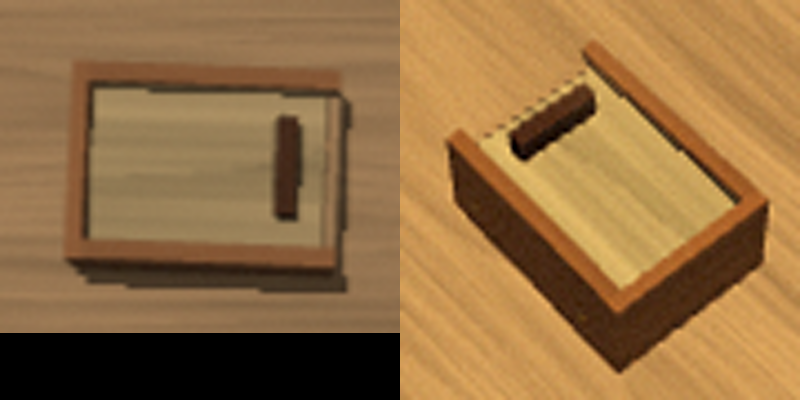

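```bash
python3 - <<'E'
from h import *
f=lambda u,v,z:px("top",255+u/4.444,155+v/4.44,z)
c=[f(75,62,.086),f(342,73,.086),f(65,260,.086),f(335,268,.086)]
for p in c:print(p)
ctr=np.mean(c,0);d=(c[1]-c[0])+(c[3]-c[2]);y=np.degrees(np.arctan2(d[1],d[0]))
print("sizes",np.linalg.norm(c[1]-c[0]),np.linalg.norm(c[3]-c[2]),np.linalg.norm(c[2]-c[0]),np.linalg.norm(c[3]-c[1]))
print("box",ctr,"yaw",y)
x=np.array([np.cos(np.radians(y)),np.sin(np.radians(y)),0])
print("handle expected",ctr+.058*x,"seen",f(287,167,.093),f(287,117,.093),f(286,218,.093))
# scene crop: scale 4.444, offset 280,185
g=lambda u,v,z:px("scene",280+u/4.444,185+v/4.444,z)
print("scene box corners",g(768,202,.086),g(619,312,.086),g(450,136,.086),g(590,45,.086),"handle",(g(513,137,.093)+g(590,90,.093))/2)
print("closed end mid predicted bat dist",np.linalg.norm(ctr[:2]-[.498,-.377]))
go([*(ctr+.058*x)[:2],.16],y)
E
```

```text
[0.59080252 0.16614027 0.086     ]
[ 0.58529514 -0.02225221  0.086     ]
[0.45037606 0.17025009 0.086     ]
[ 0.44707326 -0.01851237  0.086     ]
sizes 0.1884729623751429 0.18879135013949203 0.14048658026518238 0.13827246782262625
box [0.51838674 0.07390645 0.086     ] yaw -91.33816149435678
handle expected [0.51703226 0.01592226 0.086     ] seen [0.51696788 0.01589512 0.093     ] [0.55232551 0.01627868 0.093     ] [0.48106154 0.01620304 0.093     ]
scene box corners [0.24771675 0.36345865 0.086     ] [0.39216009 0.3509161  0.086     ] [0.3703254  0.17658802 0.086     ] [0.23193963 0.18902419 0.086     ] handle [0.30557033 0.21476382 0.093     ]
closed end mid predicted bat dist 0.45136708243621654
t 0.1 shift [-425.8 -502.2   64.6] turn [1.000e-02 1.100e-01 1.697e+01] q [-1.4   0.09  1.37 -0.    1.68 -0.1 ] F [1.3 0.  0.4] gap 0.0939 grasp [ 0.1481 -0.5292  0.2237]
```

```bash
python3 - <<'E'
from h import *
g=lambda u,v,z:px("scene",280+(u-400)/4.444,185+v/4.444,z)
c=[g(768,202,.086),g(619,312,.086),g(450,136,.086),g(590,45,.086)]
print(c,"mean",np.mean(c,0),"handle",(g(513,137,.093)+g(590,90,.093))/2)
E
python3 -m crank '1 -426 -502 65 0 0 17;1 -426 -502 65 0 0 17;1 -426 -502 65 0 0 17;1 -426 -502 65 0 0 17;1 -426 -502 65 0 0 17;1 -426 -502 65 0 0 17;1 -426 -502 65 0 0 17;1 -426 -502 65 0 0 17'
python3 -c "
from h import *
go([.517,.016,.16],-91.2)"
```

```text
[array([0.45404696, 0.17728047, 0.086     ]), array([0.58990783, 0.17284665, 0.086     ]), array([ 0.58361194, -0.0161216 ,  0.086     ]), array([ 0.45338308, -0.01144655,  0.086     ])] mean [0.52023745 0.08063974 0.086     ] handle [0.51910453 0.02173815 0.093     ]
time: 0.9
eef_pos: [0.3712, -0.1983, 0.3649]
ee_rot: [0.001, -0.698, 0.716, 0.001]
wrist_force: [0.8, 0.1, 0.8]
finger_gap: 0.0939
t 0.9 shift [-217.7 -140.6   25.3] turn [ 0.02  0.11 -0.19] q [-0.63 -0.19  1.72  0.    1.62  0.97] F [0.8 0.1 0.8] gap 0.0939 grasp [ 0.3711 -0.1979  0.1849]
```

```bash
python3 -m crank '1 -219 -141 25 0 0 0;1 -219 -141 25 0 0 0;1 -219 -141 25 0 0 0;1 -219 -141 25 0 0 0;1 -219 -141 25 0 0 0;1 -219 -141 25 0 0 0;1 -219 -141 25 0 0 0'
python3 - <<'E'
from h import *
import cv2
go([.517,.018,.16],-91.2)
c=[]
for n in("scene","top"):
    u,v=map(int,proj(n,[.517,.04,.11])); im=viewer.get_image(n)[max(0,v-50):v+50,u-50:u+50,::-1]; print(n,u,v); c.append(cv2.resize(im,(400,400),interpolation=cv2.INTER_CUBIC))
cv2.imwrite("pics/p4.png",np.hstack(c))
E
```

```text
time: 1.6
eef_pos: [0.5178, 0.0187, 0.3391]
ee_rot: [-0.0, -0.7, 0.714, 0.002]
wrist_force: [1.0, -0.2, 0.1]
finger_gap: 0.0936
t 1.6 shift [ 0.7  0.8 -0.9] turn [0.16 0.1  0.01] q [-0.07  0.04  1.55  0.    1.55  1.52] F [ 1.  -0.2  0.1] gap 0.0936 grasp [0.5173 0.0191 0.1591]
scene 318 210
top 311 191
```

View pics/p4.png

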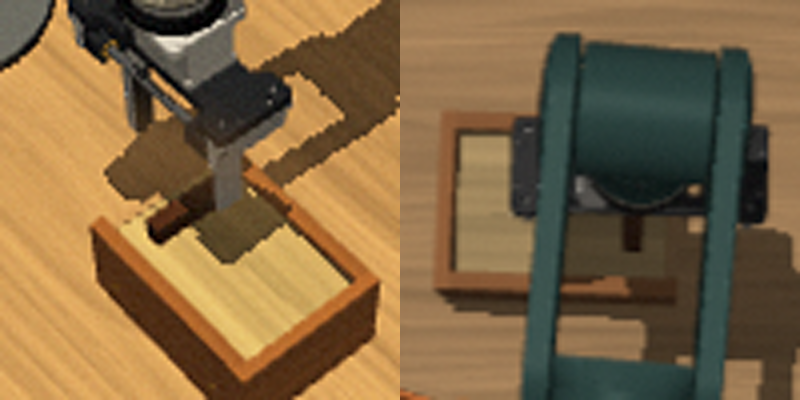

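The open fingers (scene view: finger at (225,170), handle at (185,215)) straddle the dark handle as computed. Next I go down and grip gently.

```bash
python3 -m crank '1 0 0 40 0 0 0;1 0 0 60 0 0 0;1 0 0 67 0 0 0;1 0 0 67 0 0 0'; python3 -m crank '0.5 0 0 0 0 0 0;0.1 0 0 0 0 0 0;0.1 0 0 0 0 0 0;0.1 0 0 0 0 0 0;0.1 0 0 0 0 0 0;0.1 0 0 0 0 0 0;0.1 0 0 0 0 0 0' 25
python3 -c "
from h import *
go([.517,.018,.092],-91.2)"
```

```text
time: 2.1
eef_pos: [0.5162, 0.0153, 0.2724]
ee_rot: [-0.001, -0.698, 0.717, 0.002]
wrist_force: [-0.0, -0.5, -0.6]
finger_gap: 0.0936
time: 2.8
eef_pos: [0.5162, 0.0153, 0.2724]
ee_rot: [-0.001, -0.698, 0.717, 0.002]
wrist_force: [0.1, -0.0, -0.0]
finger_gap: 0.0413
t 2.8 shift [-2.7 -0.7  0.4] turn [ 0.21  0.04 -0.33] q [-0.08  0.08  1.65  0.    1.42  1.52] F [ 0.1 -0.  -0. ] gap 0.0413 grasp [0.5156 0.0155 0.0924]
```

```bash
python3 -m crank '0 0 0 0 0 0 0;0 0 0 0 0 0 0;0 0 0 0 0 0 0;0 0 0 0 0 0 0;0 0 0 0 0 0 0;0 0 0 0 0 0 0' 25
python3 -c "
from h import *
go([.517,.018,.092],-91.2)"
```

```text
time: 3.4
eef_pos: [0.5162, 0.0167, 0.2725]
ee_rot: [0.001, -0.698, 0.716, 0.003]
wrist_force: [1.3, 5.0, 1.6]
finger_gap: 0.0156
t 3.4 shift [-1.3 -0.8  0.5] turn [ 0.2   0.29 -0.29] q [-0.08  0.08  1.65  0.    1.42  1.52] F [1.3 5.  1.6] gap 0.0156 grasp [0.5156 0.0176 0.0925]
```

```bash
python3 -m crank '0 0 0 -4 0 0 0;0 0 0 -8 0 0 0;0 0 0 -8 0 0 0'; python3 -m crank '0 8 0 0 0 0 0;0 18 0 0 0 0 0;0 30 0 0 0 0 0;0 40 0 0 0 0 0;0 40 0 0 0 0 0'
python3 - <<'E'
from h import *
import cv2
go([.516,-.022,.1],-91.2)
im=viewer.get_image("scene")[140:290,240:400,::-1];cv2.imwrite("pics/p5.png",cv2.resize(im,(640,600),interpolation=cv2.INTER_CUBIC))
E
```

```text
time: 3.7
eef_pos: [0.5165, 0.0164, 0.2813]
ee_rot: [0.001, -0.698, 0.716, 0.002]
wrist_force: [0.2, 0.0, -0.6]
finger_gap: 0.016
time: 4.2
eef_pos: [0.5154, -0.0253, 0.281]
ee_rot: [0.001, -0.697, 0.717, 0.002]
wrist_force: [-0.1, 0.7, -0.2]
finger_gap: 0.0157
t 4.2 shift [-3.3 -0.5  1. ] turn [ 0.13  0.22 -0.44] q [-0.16  0.07  1.64  0.    1.44  1.44] F [-0.1  0.7 -0.2] gap 0.0157 grasp [ 0.515  -0.0246  0.101 ]
```

View pics/p5.png

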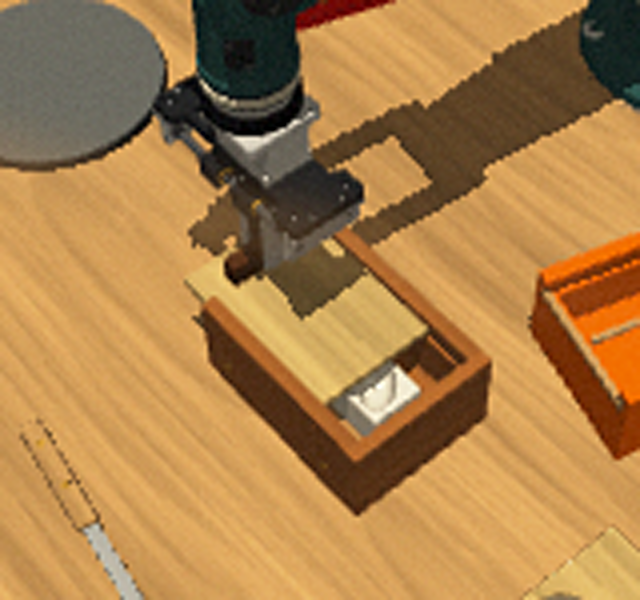

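The lid lies level over the lip and is about 41 mm out. A corner of the mould shows at (380,395). I continue sliding.

```bash
python3 -m crank '0 20 0 0 0 0 0;0 45 0 0 0 0 0;0 70 0 0 0 0 0;0 95 0 0 0 0 0;0 120 0 0 0 0 0;0 145 0 0 0 0 0;0 162 0 0 0 0 0;0 162 0 0 0 0 0'
python3 - <<'E'
from h import *
import cv2
go([.512,-.186,.031],-91.2)
im=viewer.get_image("scene")[125:285,215:385,::-1];cv2.imwrite("pics/p6.png",cv2.resize(im,(637,600),interpolation=cv2.INTER_CUBIC))
E
```

```text
time: 5.05
eef_pos: [0.5108, -0.1881, 0.2802]
ee_rot: [0.001, -0.696, 0.718, 0.002]
wrist_force: [0.4, 0.2, 0.2]
finger_gap: 0.0161
t 5.05 shift [-1.8 -1.3 69.2] turn [ 0.13  0.25 -0.56] q [-0.46  0.13  1.57  0.    1.44  1.14] F [0.4 0.2 0.2] gap 0.0161 grasp [ 0.5104 -0.1873  0.1002]
```

View pics/p6.png

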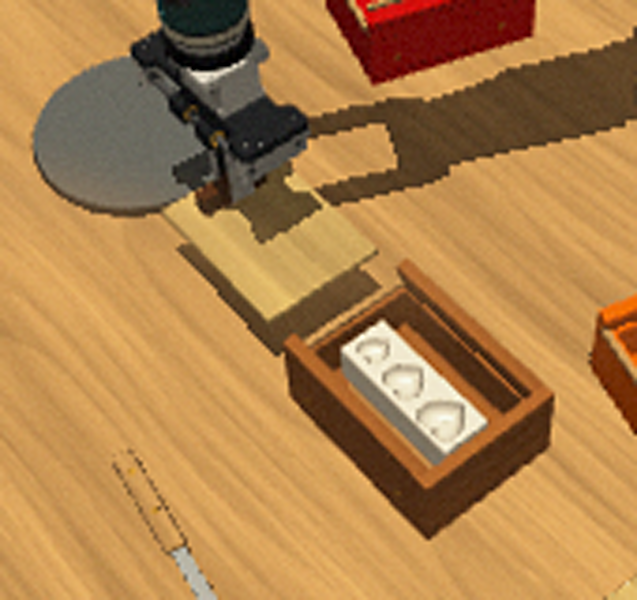

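The lid is out of the grooves with a gap to the lip, and it clears the bat. I lower it.

```bash
python3 -m crank '0 0 0 25 0 0 0;0 0 0 48 0 0 0;0 0 0 60 0 0 0;0 0 0 66 0 0 0;0 0 0 69 0 0 0;0 0 0 69 0 0 0'
python3 -c "
from h import *
go([.512,-.186,.0305],-91.2)"
```

```text
time: 5.7
eef_pos: [0.511, -0.1863, 0.2116]
ee_rot: [0.001, -0.697, 0.717, 0.002]
wrist_force: [-0.2, -0.6, -2.0]
finger_gap: 0.0161
t 5.7 shift [-0.3 -1.   1.1] turn [ 0.1   0.3  -0.47] q [-0.46  0.19  1.65  0.    1.31  1.14] F [-0.2 -0.6 -2. ] gap 0.0161 grasp [ 0.5107 -0.1854  0.0316]
```

```bash
python3 -m crank '0 0 0 1 0 0 0;0 0 0 1 0 0 0;0.3 0 0 1 0 0 0;0.6 0 0 1 0 0 0;0.6 0 0 1 0 0 0;0.6 0 0 1 0 0 0;0.6 0 0 1 0 0 0'
python3 -m crank '0.6 0 0 -40 0 0 0;0.6 0 0 -80 0 0 0;0.6 0 0 -120 0 0 0;0.6 0 0 -140 0 0 0;0.7 0 0 -140 0 0 0'
python3 - <<'E'
from h import *
import cv2
im=viewer.get_image("scene");go([.512,-.186,.17],-91.2)
cv2.imwrite("pics/s7.png",im[:,:,::-1]);t=viewer.get_image("top");cv2.imwrite("pics/t7.png",t[:,:,::-1])
a=cv2.resize(im[140:290,240:390,::-1],(400,400),interpolation=cv2.INTER_CUBIC)
b=cv2.resize(t[145:245,265:365,::-1],(400,400),interpolation=cv2.INTER_CUBIC);cv2.imwrite("pics/p7.png",np.hstack([a,b]))
E
```

```text
time: 6.4
eef_pos: [0.511, -0.1863, 0.2107]
ee_rot: [0.001, -0.697, 0.717, 0.002]
wrist_force: [0.5, 1.1, -0.2]
finger_gap: 0.052
time: 6.9
eef_pos: [0.5118, -0.1874, 0.3552]
ee_rot: [0.003, -0.697, 0.717, -0.002]
wrist_force: [0.3, -0.4, 1.3]
finger_gap: 0.0614
t 6.95 shift [-1.2 -0.6  2.2] turn [-0.1   0.21 -0.47] q [-0.46  0.09  1.47  0.    1.58  1.14] F [-0.1 -0.2 -1.5] gap 0.0638 grasp [ 0.5117 -0.1865  0.1722]
```

View pics/p7.png

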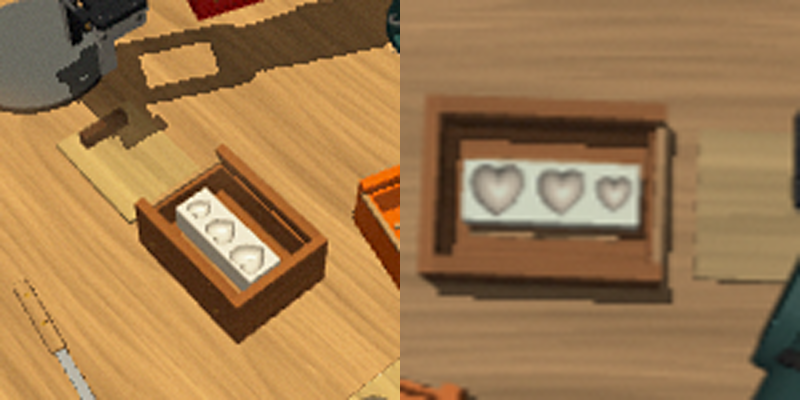

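The lid lies flat, handle up. In the right crop there is a gap between the lip (668) and the lid's rear edge (695). The mould top's corners in that crop are (463,158), (640,165), (640,226) and (460,220).

```bash
python3 - <<'E'
from h import *
f=lambda u,v,z:px("top",265+(u-400)/4,145+v/4,z)
c=np.array([f(463,158,.054),f(640,165,.054),f(640,226,.054),f(460,220,.054)]);m=c.mean(0);d=c[1]-c[0]+c[2]-c[3]
print(c,"size",np.linalg.norm(c[1]-c[0]),np.linalg.norm(c[2]-c[1]),"ctr",m,"yaw",np.degrees(np.arctan2(d[1],d[0])))
g=lambda u,v,z:px("scene",240+u*.375,140+v*.375,z)
print("scene",np.mean([g(207,187,.054),g(280,265,.054),g(242,290,.054),g(177,210,.054)],0))
go([*m[:2],.16],np.degrees(np.arctan2(d[1],d[0]))+90)
go([*m[:2],.16],np.degrees(np.arctan2(d[1],d[0]))-90)
E
```

```text
[[ 0.54674034  0.13947166  0.054     ]
 [ 0.54286111 -0.00164586  0.054     ]
 [ 0.49392952 -0.00212301  0.054     ]
 [ 0.49696228  0.14092376  0.054     ]] size 0.14117082253013746 0.04893391985895064 ctr [0.52012331 0.06915664 0.054     ] yaw -91.39338446859905
scene [0.52402488 0.0770012  0.054     ]
t 7.0 shift [-256.3   -1.6   11.4] turn [ 0.33  0.15 89.72] q [-0.46  0.09  1.47  0.    1.58  1.14] F [0.3 0.6 0.3] gap 0.0654 grasp [ 0.5107 -0.186   0.17  ]
t 7.0 shift [-256.3   -1.6   11.4] turn [ 0.33  0.15 89.72] q [-0.46  0.09  1.47  0.    1.58  1.14] F [0.3 0.6 0.3] gap 0.0654 grasp [ 0.5107 -0.186   0.17  ]
```

```bash
python3 -m crank '0.78 -257 -2 11 0 0 -90;0.78 -257 -2 11 0 0 -90;0.78 -257 -2 11 0 0 -90;0.78 -257 -2 11 0 0 -90;0.78 -257 -2 11 0 0 -90;0.78 -257 -2 11 0 0 -90;0.78 -257 -2 11 0 0 -90;0.78 -257 -2 11 0 0 -90'
python3 -c "
from h import *
go([.521,.072,.16],-1.4)"
```

```text
time: 7.8
eef_pos: [0.5198, 0.0709, 0.3371]
ee_rot: [-0.002, 0.981, -0.195, -0.004]
wrist_force: [-0.3, -0.3, 0.0]
finger_gap: 0.0736
t 7.8 shift [ 0.6 -1.5 -2.9] turn [ -0.2    0.49 -21.05] q [0.03 0.06 1.54 0.01 1.55 0.42] F [-0.3 -0.3  0. ] gap 0.0736 grasp [0.5185 0.0718 0.1571]
```

```bash
python3 -m crank '0.78 1 -1 0 0 0 -21;0.78 1 -1 0 0 0 -21;0.78 1 -1 0 0 0 -21;0.78 1 -1 0 0 0 -21'
python3 - <<'E'
from h import *
import cv2
go([.521,.072,.044],-1.4)
im=viewer.get_image("scene");a=im[140:290,240:390,::-1];t=viewer.get_image("top")[145:245,265:365,::-1]
cv2.imwrite("pics/p8.png",np.hstack([cv2.resize(x,(400,400),interpolation=cv2.INTER_CUBIC) for x in(a,t)]))
E
```

```text
time: 8.2
eef_pos: [0.5206, 0.0714, 0.334]
ee_rot: [-0.002, 1.0, -0.013, -0.007]
wrist_force: [0.9, -0.1, -0.4]
finger_gap: 0.0733
t 8.2 shift [ 1.8e+00 -1.0e-01  1.1e+02] turn [-0.27  0.75 -0.06] q [0.03 0.06 1.54 0.01 1.55 0.05] F [ 0.9 -0.1 -0.4] gap 0.0733 grasp [0.5183 0.0723 0.154 ]
```

View pics/p8.png

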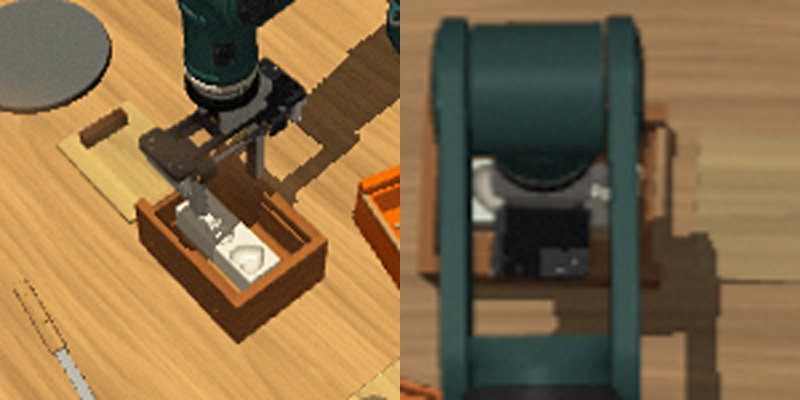

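The gripper is centred over the mould with its jaws across the box. I go down in stages.

```bash
python3 -m crank '0.78 2 0 25 0 0.7 0;0.78 2 0 45 0 0.7 0;0.78 2 0 60 0 0.7 0;0.78 2 0 60 0 0.7 0'
python3 -c "
from h import *
go([.521,.072,.044],-1.4)"
```

```text
time: 8.7
eef_pos: [0.521, 0.0716, 0.2714]
ee_rot: [-0.002, 1.0, -0.014, -0.003]
wrist_force: [-0.7, -0.0, -0.1]
finger_gap: 0.0734
t 8.7 shift [ 0.3 -0.2 47.4] turn [-0.25  0.36 -0.22] q [0.03 0.1  1.62 0.   1.42 0.05] F [-0.7 -0.  -0.1] gap 0.0734 grasp [0.5199 0.0724 0.0914]
```

```bash
python3 -m crank '0.78 1 0 15 0 0 0;0.78 1 0 30 0 0 0;0.78 1 0 42 0 0 0;0.78 1 0 47 0 0 0;0.78 1 0 47 0 0 0'
python3 -m crank '0.4 0 0 0 0 0 0;0.4 0 0 0 0 0 0;0.4 0 0 0 0 0 0;0.4 0 0 0 0 0 0;0.4 0 0 0 0 0 0;0.4 0 0 0 0 0 0' 25
python3 -c "
from h import *
go([.521,.072,.044],-1.4)"
```

```text
time: 9.2
eef_pos: [0.5215, 0.0717, 0.2239]
ee_rot: [-0.002, 1.0, -0.014, -0.004]
wrist_force: [-0.7, -0.1, -0.2]
finger_gap: 0.0732
time: 9.8
eef_pos: [0.5216, 0.0718, 0.2246]
ee_rot: [-0.002, 1.0, -0.014, -0.003]
wrist_force: [-2.0, -0.4, 3.8]
finger_gap: 0.048
t 9.8 shift [-0.6 -0.2  0.6] turn [-0.25  0.4  -0.24] q [0.03 0.14 1.68 0.   1.33 0.06] F [-2.  -0.4  3.8] gap 0.048 grasp [0.5203 0.0726 0.0446]
```

```bash
python3 -m crank '0.2 0 0 0 0 0 0;0.2 0 0 0 0 0 0' 30
python3 -m crank '0.2 0 0 -10 0 0 0;0.2 0 0 -30 0 0 0;0.2 0 0 -60 0 0 0;0.2 0 0 -90 0 0 0;0.2 0 0 -120 0 0 0;0.2 0 0 -120 0 0 0'
python3 - <<'E'
from h import *
import cv2
go([.498,-.377,.164],-1.4)
im=viewer.get_image("scene");a=im[120:290,230:400,::-1]
cv2.imwrite("pics/p9.png",cv2.resize(a,(500,500),interpolation=cv2.INTER_CUBIC))
E
```

```text
time: 10.0
eef_pos: [0.5216, 0.0718, 0.2246]
ee_rot: [-0.002, 1.0, -0.014, -0.003]
wrist_force: [-1.1, -1.1, 1.5]
finger_gap: 0.048
time: 10.6
eef_pos: [0.5234, 0.0712, 0.3496]
ee_rot: [-0.002, 1.0, -0.014, 0.002]
wrist_force: [-0.1, -0.0, -2.3]
finger_gap: 0.0478
t 10.6 shift [-12.6 448.8   3.3] turn [-0.28 -0.18 -0.24] q [0.03 0.05 1.51 0.   1.57 0.06] F [-0.1 -0.  -2.3] gap 0.0478 grasp [0.524  0.0721 0.1696]
```

View pics/p9.png

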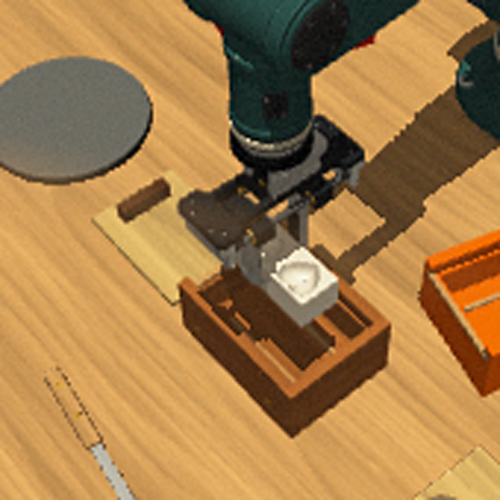

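The mould is held level (300,280 in the crop) and the box hasn't moved. I carry it over to the bat.

```bash
python3 -m crank '0.2 -2 40 0 0 0 0;0.2 -4 90 0 0 0 0;0.2 -6 140 0 0 0 0;0.2 -8 190 0 0 0 0;0.2 -10 240 0 0 0 0;0.2 -12 285 0 0 0 0;0.2 -12 330 0 0 0 0;0.2 -12 370 0 0 0 0'
python3 -m crank '0.2 0 30 0 0 0 0;0.2 0 60 0 0 0 0;0.2 0 78 0 0 0 0;0.2 0 78 0 0 0 0'
python3 - <<'E'
from h import *
b=px("scene",230+72*.34,120+119*.34,.012);print(b);p=(b[:2]+[.498,-.377])/2
go([*p,.0425],-1.4)
E
```

```text
time: 11.45
eef_pos: [0.4993, -0.3003, 0.3413]
ee_rot: [-0.004, 1.0, -0.015, -0.003]
wrist_force: [0.6, 0.7, -3.2]
finger_gap: 0.0474
time: 11.85
eef_pos: [0.4963, -0.3801, 0.3376]
ee_rot: [-0.005, 1.0, -0.016, -0.005]
wrist_force: [0.6, 0.5, -2.0]
finger_gap: 0.0485
[ 0.49718275 -0.36198586  0.012     ]
t 11.85 shift [  2.   -9.5 115.2] turn [-0.57  0.55 -0.46] q [-0.74  0.28  1.28  0.    1.6  -0.71] F [ 0.6  0.5 -2. ] gap 0.0485 grasp [ 0.4947 -0.3783  0.1577]
```

```bash
python3 -m crank '0.2 2 -6 30 -0.5 0.5 0;0.2 2 -6 60 -0.5 0.5 0;0.2 2 -6 85 -0.5 0.5 0;0.2 2 -6 100 -0.5 0.5 0;0.2 2 -6 108 -0.5 0.5 0;0.2 2 -6 108 -0.5 0.5 0;0.2 2 -6 108 -0.5 0.5 0'
python3 -c "
from h import *
go([.498,-.37,.0425],-1.4)"
```

```text
time: 12.55
eef_pos: [0.498, -0.3731, 0.231]
ee_rot: [0.0, 1.0, -0.016, 0.0]
wrist_force: [0.7, -0.4, -3.1]
finger_gap: 0.0478
t 12.55 shift [-0.1 -3.1  8.5] turn [ 0.01 -0.04 -0.44] q [-0.73  0.34  1.43  0.    1.38 -0.7 ] F [ 0.7 -0.4 -3.1] gap 0.0478 grasp [ 0.4981 -0.3732  0.051 ]
```

```bash
python3 -m crank '0.2 0 0 3 0 0 0;0.2 0 0 6 0 0 0;0.2 0 0 7 0 0 0;0.2 0 0 7 0 0 0'
python3 -c "
from h import *
go([.498,-.37,.0425],-1.4)"
```

```text
time: 12.95
eef_pos: [0.4979, -0.3731, 0.224]
ee_rot: [0.0, 1.0, -0.016, 0.0]
wrist_force: [-0.7, -0.3, -3.0]
finger_gap: 0.048
t 12.95 shift [-0.  -3.1  1.5] turn [ 0.01 -0.04 -0.45] q [-0.73  0.34  1.43  0.    1.37 -0.7 ] F [-0.7 -0.3 -3. ] gap 0.048 grasp [ 0.4981 -0.3732  0.044 ]
```

```bash
python3 -m crank '0.2 0 0 1 0 0 0;0.2 0 0 2 0 0 0;0.2 0 0 2 0 0 0;0.2 0 0 2 0 0 0'
python3 -c "
from h import *
go([.498,-.37,.0425],-1.4)"
```

```text
time: 13.35
eef_pos: [0.498, -0.3733, 0.2228]
ee_rot: [0.0, 1.0, -0.016, 0.001]
wrist_force: [-2.0, 0.2, 2.0]
finger_gap: 0.0478
t 13.35 shift [-0.1 -3.3  0.3] turn [ 0.04 -0.06 -0.45] q [-0.73  0.34  1.43  0.    1.36 -0.7 ] F [-2.   0.2  2. ] gap 0.0478 grasp [ 0.4981 -0.3734  0.0428]
```

Contact: the vertical force went from -3 to +2 N at the expected height. I release, rise and check.

```bash
python3 -m crank '0.55 0 0 0 0 0 0;0.6 0 0 0 0 0 0;0.75 0 0 0 0 0 0;0.75 0 0 0 0 0 0;0.75 0 0 0 0 0 0'
python3 -m crank '0.75 0 0 -20 0 0 0;0.75 0 0 -50 0 0 0;0.75 0 0 -90 0 0 0;0.75 0 0 -130 0 0 0;0.75 0 0 -150 0 0 0'
python3 -m crank '0.75 -150 0 -150 0 0 0;0.75 -150 0 -150 0 0 0;0.75 -150 0 -150 0 0 0;0.75 -150 0 -150 0 0 0;0.75 -150 0 -150 0 0 0;0.75 -150 0 -150 0 0 0'
python3 - <<'E'
from h import *
import cv2
go([.498,-.37,.19],-1.4)
a=viewer.get_image("scene")[100:280,190:390,::-1];t=viewer.get_image("top")[140:260,260:500,::-1]
cv2.imwrite("pics/p10.png",np.vstack([cv2.resize(a,(333,300),interpolation=cv2.INTER_CUBIC).copy() if 0 else cv2.copyMakeBorder(cv2.resize(a,(333,300),interpolation=cv2.INTER_CUBIC),0,0,0,267,cv2.BORDER_CONSTANT),cv2.resize(t,(600,300),interpolation=cv2.INTER_CUBIC)]))
E
```

```text
time: 13.85
eef_pos: [0.498, -0.3733, 0.2227]
ee_rot: [0.0, 1.0, -0.016, 0.001]
wrist_force: [0.0, 0.2, -0.0]
finger_gap: 0.0703
time: 14.35
eef_pos: [0.498, -0.3733, 0.3776]
ee_rot: [0.003, 1.0, -0.016, 0.003]
wrist_force: [0.1, -0.0, 1.7]
finger_gap: 0.0706
time: 14.95
eef_pos: [0.3461, -0.3675, 0.5294]
ee_rot: [0.005, 1.0, -0.017, 0.005]
wrist_force: [-0.2, -0.4, -0.4]
finger_gap: 0.0702
t 14.95 shift [150.2  -4.2 160.9] turn [ 0.56 -0.6  -0.55] q [-0.93 -0.01  1.23  0.    1.91 -0.89] F [-0.2 -0.4 -0.4] gap 0.0702 grasp [ 0.3479 -0.3693  0.3494]
```

View pics/p10.png

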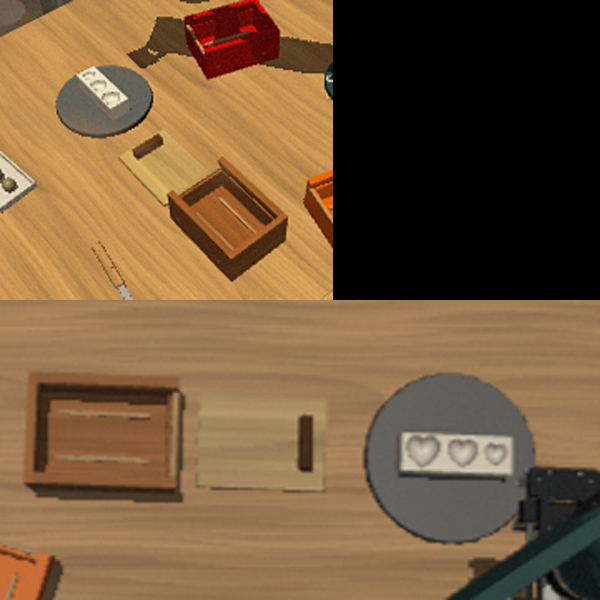

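```bash
python3 - <<'E'
from h import *
from station import job
m=px("top",260+456.5/2.5,140+153.5/2.5,.052);b=px("top",439.6,203.2,.012);d=np.linalg.norm((m-b)[:2]);print(m,b,d)
c=np.mean([px("top",260+u/2.5,140+v/2.5,.086) for u,v in((28,73),(182,77),(25,187),(180,191))],0);print("box now",c)
if d<.02: job.sign_off();print("signed off")
E
```

```text
[ 0.49910546 -0.37657761  0.052     ] [ 0.49785625 -0.37691275  0.012     ] 0.0012933831597418545
box now [0.51695124 0.07220398 0.086     ]
the job is handed in; nothing more can be done
signed off
```

The job is done and handed in at about 15 s of the 66 s allowed. No verdict is reported, so the results below are from my own checks.

I raised the lid about 8 mm over the lip and slid it out of the grooves. It lies flat on the bench, handle up, between the box and the bat. I then lifted the mould out, lowered it onto the bat until it touched, and released it, hollows up.

My last checks showed:
- **Mould:** the top view puts its centre about 1 mm from the bat's centre.
- **Box:** its measured position changed by about 2 mm, which is within the measuring error.
- **Lid:** the last picture shows it flat, with a visible gap of roughly 20 mm to the box.
- **Other things:** I steered clear of them. The knife looked undisturbed in the last view; the hearts and jar were outside it, so I did not check them at the end.

**Disagreement:** the two cameras differed by about 6 to 8 mm in y at the box and about 15 mm at the bat. I went mostly by the top view, which matched the given sizes and the grasps. Even if the scene camera were right, the mould would be about 15 mm off centre, inside the 30 mm limit.

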